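Put the stock bin away and lock the sliding-door cabinet

ROBOT

A 7-joint arm with a two-finger parallel gripper is mounted at the origin on the work surface. World frame = base frame: x ahead of the robot, y to its left, z up, the work surface at z = 0. Lengths are in m, angles in degrees, forces in N, time in s.
With the tool pointing down it reaches from about 0.425 to 0.875 m from the base axis. Payload 4.7 kg.
Tool frame: the origin (TCP) lies midway between the tips of the shut fingers; the grasp point (between the pads) lies 19 mm behind it; z points along the fingers, y is the line along which they close (so a half turn about z gives the same grasp; the last joint's range is limited). The gripper opens to 87 mm and grips with 3 to 60 N. Pads are 19 mm wide; open, the fingers measure 117 mm over their backs; the gripper's body (75 mm by 190 mm) begins 51 mm behind the grasp point.
Start: joints at [64.062, 18.392, -4.016, 83.108, 1.295, 78.541, -3.26], TCP at [0.293, -0.58, 0.223] pointing down, gripper open.
Joint ranges: [-163.93, 163.93], [-17.29, 119.83], [-79.2, 71.16], [3.27, 140.29], [-89.18, 269.18], [5.43, 117.66], [-154.24, 154.24]. Speed limits (degrees/s): [147.25, 147.25, 180, 180, 180, 180, 180].

INTERFACE

Orientations are given as [roll, pitch, yaw] about the fixed x, y, z axes, in that order (R = Rz(yaw) Ry(pitch) Rx(roll)).
In Python, from cell import env, viewer, boxes_of, masks_of gives the robot as it stands. The module is installed in compiled form; this text tells all that it offers.
- The arm moves only by the tool apply_moves, never from a script. Its argument "moves" is a list of rows, each a list of 7 numbers: the shift along the tool's x, y, z scaled (see below), then the turn, a rotation vector about the tool's x, y, z scaled (see below), then the opening, from 0 (shut) to 1 (fully open). A call has 1 to 20 rows; each row is the pose to reach, as a shift and turn from the pose commanded when the call began, along the tool's axes at that moment; what a row does not reach only later rows make up. The controller multiplies each number of a shift by 0.2 m and each number of a turn by 1.5 rad. A row lasts 1/10 s, in which the tool goes at most 50 mm and 8.59 degrees, less where a joint would pass 70% of its speed; a pose out of reach is approached as far as the arm can. A call with a number of a shift or a turn outside -1 to 1 is refused whole. A call with a gripper value outside its range is refused whole. The fingers move at their own pace and stop on an object; "grip_force" is the grip in N (left out, the last holds). Time passes only in rows, so rows that repeat a pose let the fingers close. It gives the time, the measured TCP pose, the force, the opening and the grip force at its end, in the units of the state.
- env.get_obs(): the state, without advancing time (a new reading comes with each control period).
- viewer.read_camera(name): name is "scene" or "top" or "wrist"; returns the picture (400x640x3 uint8, red, green, blue); there is no depth.
- viewer.get_calibration(name): a dict with "fov_y" (degrees; the focal length in pixels is half the picture's height over the tangent of half this angle, whatever the lens; pixels are square), "cx", "cy" (the principal point, pixels), "position" and "orientation" of the camera in the world. Camera axes: x right, y up, looking along -z (the intrinsics and any distortion apply to the point x, -y, -z); pixel columns grow to the right and rows downward; lengths in m; the calibration is good to about 2 mm. A picture is of the moment at which its call begins: read the wrist's pose just before it. get_calibration takes no time and is no camera call; for the wrist camera it gives the pose at the moment of the call.
- env.sign_off(): hands the job in; it is judged then, once.
Trained networks look in the newest picture that a camera, given by its name, has taken for a name from the list of things; names that differ only in an ending like _2 or _b are one class to them, and where a whole thing is asked for, a point or a joint stands for the part that bears it (a point fixed in the world has none). Each returns a list of dicts, best first, with "conf" (0 to 1); they miss things now and then, are a little off and sometimes report something else, mostly with a low value. They report only what shows in the picture. A call takes as long as a camera call.
- boxes_of(camera, target): "location" ([column, row] in pixels, amid what is visible of it).
- masks_of(camera, target): "pixels" (400x640 bool, what is visible of it) and "location" ([column, row] in pixels, amid what is visible of it).
The state is a dict: "time_s": time; "qpos": joint angles; "joint_velocities": joint speeds; "effort": joint torques, N m; "tool_pos": TCP position; "tool_rot": TCP orientation; "force": force on the tool from outside, world axes, zero at the start; "wrist_torque": the same for the moment, N m; "grip_width": finger opening in m; "grasp_force": force on a finger pad.
Only numpy, scipy, OpenCV 4.12 (cv2) and the standard library are available. Lean on these libraries where they do the work, as an engineer would, in place of code of your own. Each camera call takes 0.05 s, during which the arm holds its last target. There are 200 camera calls.

TASK

A blue bin has been left sticking out of the open side of the small parts cabinet. Push the bin right back into the cabinet, as far as it goes, then slide the open door fully shut against the frame without slamming it, and lock it by pressing the brass push lock on the door until it is fully in. Leave the other things on the bench where they are.

Things in the scene. Friction and masses are not known exactly. Their poses are not given: they have to be found in the camera images.
- cabinet: fixed bench-top cabinet, aluminium frame, clear panels, 215 deep (x) x 540 wide (y) x 275 high. Origin: centre of underside; x points into it (front x = -0.1075, back panel's inner face +0.0985), y left seen from the robot. Inner floor z = 0.020, flush tracks; upper front rail above z = 0.250. Right half shut by a fixed door; left half, y = 0.012 to 0.25, open
- door (a joint): left sliding door, clear with dark stiles, 262 wide, 227 high; front face at cabinet x = -0.105, back face -0.093. Value in m: 0 = closed, left edge on the left post (cabinet y = 0.25); 0.238 = fully open, in front of the right half. Closes towards cabinet +y. About 2 N friction, more when moved fast; stays where left. Cannot close while the bin is in its track
- pull (a point): middle of the door's upright steel bow handle, near the door's left edge (13 mm from it): a round bar 10 mm thick and 90 mm tall, its axis 36 mm in front of the centre of the door's thickness (30 mm off its face), 150 mm above the table; moves with the door
- lock (a joint): brass push lock on the door's right stile, a plunger pressed straight in along the cabinet's +x. Value in m: 0 = out (unlocked), 0.007 = fully in against its stop (locked). Its bolt goes in only with the door within about 2 mm of closed, and then holds the door shut. About 5 N of friction, stays where it is left, so it has to be pressed right in
- lock_face (a point): centre of the front face of the push lock's plunger (round, 19 mm across, standing 18 mm off the door's face when out, 11 mm when in), 150 mm above the table, 12 mm from the door's right edge; moves with the door and the plunger
- bin: loose blue picking bin holding small cartons, 160 long (x), 102 wide (y), 75 high, 0.35 to 0.75 kg, on the cabinet floor, its low front out over the cabinet's front edge. Origin: centre of underside; x points to its back, which goes in first. Fully home its back touches the back panel and its origin is at cabinet x = 0.0185
- bin_front (a point): middle of the outer face of the bin's low front wall (46 mm high, 102 mm wide, upright, 3 mm thick), 30 mm above the bin's underside
- tape_roll: bystander: roll of packing tape lying flat, 100 mm across, 48 mm high; origin under its centre
- carton: bystander: closed cardboard box 170 x 130 x 90 mm; origin under its centre
- spare_bin: bystander: another blue picking bin, 160 x 102 x 75 mm, standing on the bench; origin under its centre
- scanner: bystander: grey barcode scanner lying in its black cradle, about 125 x 62 x 55 mm; origin under its centre
- safety_knife: bystander: yellow safety knife lying flat, 140 x 26 x 18 mm; origin under its centre

How it is judged (in metres and radians):
On the way, in this order (a step that is already met when the one before it is completed fails the run):
1. the bin is pushed back to within 15 mm of home, the door still open (x of bin in the frame of cabinet above 0.0035 m and value of joint door above 0.05 m), for 0.2 s.
2. the door is closed against the frame (within 3 mm), the lock not yet pressed (value of joint each of door, lock below 0.003 m), for 0.2 s.
3. the push lock is pressed in (value of joint lock above 0.0055 m), for 0.2 s.
At the end, for the whole second after the job is handed in: The bin stands upright and at rest on the cabinet floor within 15 mm of touching the back panel, the door is closed to within 3 mm, and the push lock stays in (over 5.5 mm of its 7 mm) (value of joint door below 0.003 m and value of joint lock above 0.0055 m and x of bin in the frame of cabinet above 0.0035 m and z of bin in the frame of cabinet below 0.03 m and angle between bin's own z axis and vertical below 0.1 rad and linear speed of bin below 0.02 m/s).
It fails at once if the door is slammed (faster than 0.5 m/s) (velocity of joint door below -0.5 m/s).
It fails at once if the bin is tipped over 0.4 rad (angle between bin's own z axis and vertical above 0.4 rad).
It fails at once if a bystander is moved more than 30 mm (distance of any of tape_roll, carton, spare_bin, scanner, safety_knife from where it was at the start of the episode above 0.03 m).
It also fails if it takes over 48 s, if anything falls off the work surface, if the arm or the gripper's body presses on something with over 40 N, if the wrist force passes 120 N, or if a joint passes its speed limit or range.

## Working session

There is one attempt and no reset: what is moved stays moved. The work goes in short steps, Python scripts to look and compute and a tool call to move; the robot and the scene stay as the last step left them, time stands still between calls to the robot, and variables do not carry over. Pictures are saved under pics/ and viewed, at most 10 in all, crops included, and the job is handed in when it is done.

Besides the shell and the picture viewer there is one more tool, called after ">>>" by a JSON object that holds its "name" and its "arguments". apply_moves: Moves the arm, as the interface text tells. Shifts and turns lie within -1 to 1; 1 stands for 0.2 m of shift or 1.5 rad of turn. Its arguments: {"type":"object","properties":{"moves":{"type":"array","items":{"type":"array","items":{"type":"number","minimum":-1,"maximum":1}}},"grip_force":{"type":"number"}},"required":["moves"]}

```bash
mkdir -p pics
cat > h.py <<'E'
import numpy as np, cv2
from cell import env, viewer, boxes_of, masks_of
from scipy.spatial.transform import Rotation as R
def cal(n):
    c=viewer.get_calibration(n); return c
def f_of(c): return 200/np.tan(np.radians(c['fov_y'])/2)
E
python3 - <<'E'
from h import *
ims=[]
for n in ['scene','top']:
    im=viewer.read_camera(n); c=cal(n); print(n,c)
    cv2.imwrite(f'pics/{n}.png',im[:,:,::-1])
    for t in ['cabinet','door','pull','lock_face','lock','bin','bin_front','tape_roll','carton','spare_bin','scanner','safety_knife']:
        print(t,[(np.round(d['location']),round(d['conf'],2)) for d in boxes_of(n,t)[:3]])
print(env.get_obs())
E
```

```text
scene {'fov_y': 53.04882775388749, 'cx': 315.63957429442485, 'cy': 197.8333475085768, 'position': array([0.44111299, 0.42127574, 1.14962196]), 'orientation': array([  24.59980313,    0.56492629, -166.8987322 ])}
cabinet [(array([251., 194.]), 0.74)]
door [(array([304., 177.]), 0.9)]
pull [(array([304., 175.]), 0.9)]
lock_face []
lock [(array([278., 269.]), 0.48)]
bin [(array([278., 271.]), 0.87)]
bin_front [(array([278., 271.]), 0.72)]
tape_roll [(array([400., 135.]), 0.64)]
carton []
spare_bin [(array([267., 379.]), 0.81)]
scanner [(array([354., 391.]), 0.84), (array([364., 176.]), 0.44)]
safety_knife [(array([364., 176.]), 0.78)]
top {'fov_y': 45.734704059705614, 'cx': 321.31778482058075, 'cy': 196.69452789424042, 'position': array([ 0.34233964, -0.05089034,  1.6495609 ]), 'orientation': array([  7.38145503,   0.99116433, -89.76153233])}
cabinet [(array([312., 139.]), 0.63), (array([371., 231.]), 0.62), (array([260., 176.]), 0.57)]
door [(array([347., 174.]), 0.72)]
pull [(array([343., 183.]), 0.8)]
lock_face [(array([344., 179.]), 0.69)]
lock [(array([343., 178.]), 0.47)]
bin [(ar
[... 273 characters left out ...]
s': 1.3, 'qpos': array([64.06034256, 18.39341546, -4.01699216, 83.10830822,  1.29577766,
       78.54136235, -3.25920137]), 'joint_velocities': array([ 0.00456056, -0.11014743,  0.00167996,  0.08862049, -0.12226133,
       -0.10237685,  0.03890447]), 'effort': array([-2.78814759e-04, -4.91107357e+01, -4.03299071e-01, -3.12769425e+01,
       -6.37043081e-02,  3.37055710e-02,  4.99843196e-06]), 'tool_pos': array([ 0.29252163, -0.58046981,  0.22256309]), 'tool_rot': array([1.79997904e+02, 3.25445386e-03, 2.67502700e+01]), 'force': array([-0.20662363, -0.88102782, -0.72712776]), 'wrist_torque': array([-0.00526366,  0.01089665, -0.06015761]), 'grasp_force': 0.0, 'grip_width': 0.08675528928491079}
```

View pics/scene.png

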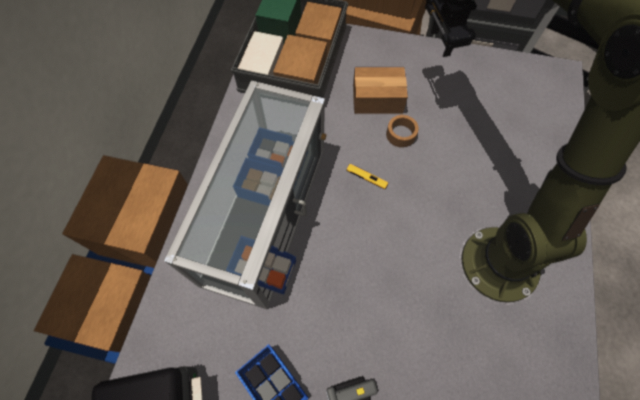

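View pics/top.png

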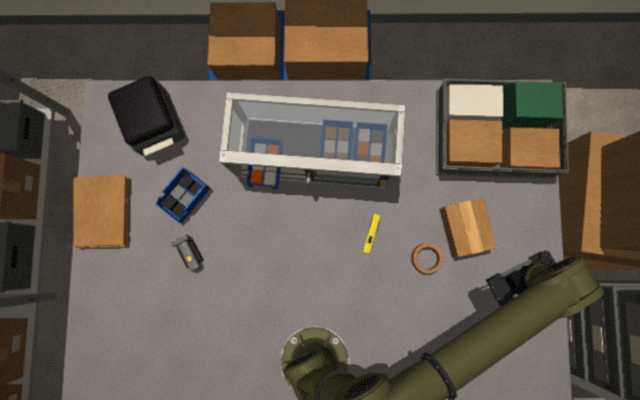

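```bash
cat >> h.py <<'E'
from scipy.optimize import least_squares
def proj(c,P):
    M=R.from_euler('xyz',c['orientation'],degrees=True)
    p=M.inv().apply(np.atleast_2d(P)-c['position']); f=f_of(c)
    return np.c_[c['cx']+f*p[:,0]/-p[:,2], c['cy']-f*p[:,1]/-p[:,2]]
def ray(c,uv,z):
    M=R.from_euler('xyz',c['orientation'],degrees=True); f=f_of(c)
    d=M.apply([(uv[0]-c['cx'])/f,-(uv[1]-c['cy'])/f,-1]); return c['position']+d*(z-c['position'][2])/d[2]
def c2w(p,P):
    P=np.atleast_2d(P).astype(float); return R.from_euler('z',p[2]).apply(P)+[p[0],p[1],0]
E
python3 - <<'E'
from h import *
C=np.array([[.1075,.27,.275],[.1075,-.27,.275],[-.1075,-.27,.275],[-.1075,.27,.275]])
ob={'top':[(227,94),(405,104),(400,175),(220,162)],'scene':[(172,262),(253,84),(324,98),(246,287)]}
for use in (['top'],['scene'],['top','scene']):
    r=least_squares(lambda p:np.concatenate([(proj(cal(n),c2w(p,C))-ob[n]).ravel() for n in use]),[.7,0,0],loss='soft_l1')
    print(use,r.x,np.round(r.fun,1))
p=r.x; np.save('cab.npy',p)
S=[('scene','g',3,(140,60,340,310)),('top','g',4,(210,80,420,205))]
for n,_,k,(a,b,c_,d) in S:
    im=cv2.imread(f'pics/{n}.png'); c=cal(n)
    im=cv2.resize(im[b:d,a:c_],None,fx=k,fy=k)
    def dr(P,col):
        q=(proj(c,c2w(p,P))-[a,b])*k
        cv2.polylines(im,[q.astype(int).reshape(-1,1,2)],len(P)>2,col,1)
    dr(C,(0,255,0)); B=C.copy();B[:,2]=0;dr(B,(0,255,255))
    for dd in (.238,): dr([[-.105,.25-dd,.02],[-.105,.25-dd,.247],[-.105,-.012-dd,.247],[-.105,-.012-dd,.02]],(0,0,255)); dr([[-.135,.237-dd,.105],[-.135,.237-dd,.195]],(255,0,255))
    cv2.imwrite(f'pics/{n}_o.png',im[:600,:800])
for n in ['scene','top']:
    viewer.read_camera(n); 
    for t in ['bin','bin_front']:
        for d in masks_of(n,t)[:2]:
            w=ray(cal(n),d['location'],.05); print(n,t,round(d['conf'],2),d['location'],w, R.from_euler('z',-p[2]).apply(w-[p[0],p[1],0]),d['pixels'].sum(),[ (x.min(),x.max()) for x in np.nonzero(d['pixels'])])
E
```

```text
['top'] [ 7.10594333e-01  6.23208830e-05 -6.77832126e-02] [-0.8 -1.2  0.4  0.2  1.8 -0.  -0.9  0.6]
['scene'] [ 7.08604549e-01 -3.47893505e-04 -7.18542715e-02] [-7.2 -0.7 -1.8 -3.9  1.3  0.1  8.3  2.5]
['top', 'scene'] [ 7.10253324e-01 -2.24601152e-05 -6.94707490e-02] [-0.7 -1.2  0.5  0.5  1.7  0.2 -0.9  0.5 -7.7 -0.6 -2.6 -3.9  0.5 -0.
  7.8  2.5]
scene bin 0.59 [277.6, 268.3] [0.62038166 0.16806835 0.05      ] [-0.10132288  0.16144692  0.05      ] 1163 [(np.int64(246), np.int64(293)), (np.int64(257), np.int64(295))]
scene bin 0.42 [252.8, 196.3] [ 0.7525262  -0.02929627  0.05      ] [ 0.04420295 -0.02626884  0.05      ] 20881 [(np.int64(81), np.int64(308)), (np.int64(165), np.int64(325))]
scene bin_front 0.81 [277.3, 269.2] [0.62052047 0.17072607 0.05      ] [-0.10136889  0.16410787  0.05      ] 1250 [(np.int64(245), np.int64(293)), (np.int64(257), np.int64(295))]
top bin 0.9 [261.9, 177.7] [0.6147204  0.18157453 0.05      ] [-0.10790802  0.17452755  0.05      ] 730 [(np.int64(164), np.int64(189)), (np.int64(246), np.int64(279))]
top bin_front 0.58 [263.8, 179.6] [0.60813245 0.17491787 0.05      ] [-0.11401801  0.16742965  0.05      ] 686 [(np.int64(165), np.int64(188)), (np.int64(247), np.int64(280))]
top bin_front 0.18 [191.2, 247.4] [0.37626734 0.4156436  0.05      ] [-0.36203378  0.39147982  0.05      ] 668 [(np.int64(234), np.int64(271)), (np.int64(172), np.int64(202))]
```

View pics/scene_o.png

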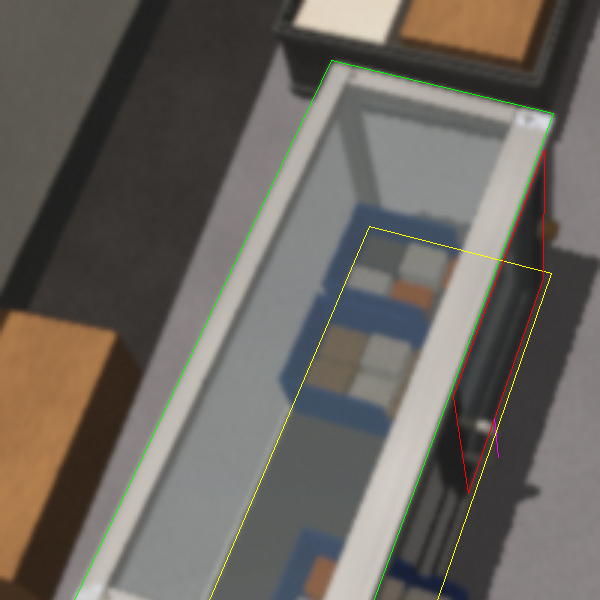

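View pics/top_o.png

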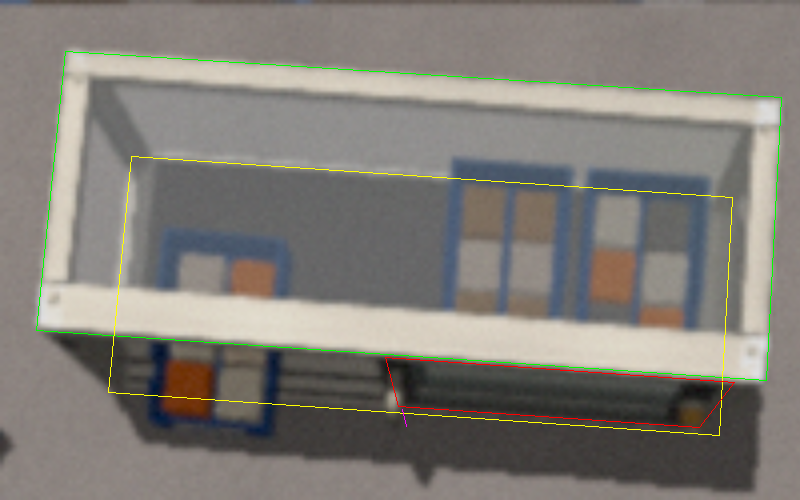

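>>> {"name": "apply_moves", "arguments": {"moves": [[0.1,-0.12,-0.1,0,0,0.05,0],[0.25,-0.3,-0.25,0,0,0.1,0],[0.4,-0.48,-0.4,0,0,0.15,0],[0.55,-0.65,-0.5,0,0,0.2,0],[0.68,-0.8,-0.5,0,0,0.25,0],[0.78,-0.91,-0.5,0,0,0.3,0],[0.82,-0.95,-0.5,0,0,0.36,0],[0.82,-0.95,-0.5,0,0,0.36,0]]}}

```text
time_s: 2.4
tool_pos: [0.3546, -0.335, 0.3233]
tool_rot: [179.9, -0.1, -4.0]
force: [-0.3, -1.5, -0.0]
grip_width: 0.0311
grasp_force: 0.0
```

```bash
cat >> h.py <<'E'
def W(p,z=None): pass
def goal(pos,rpy):
    """print scaled row for target world pose from the present one"""
    o=env.get_obs(); T=R.from_euler('xyz',o['tool_rot'],degrees=True); G=R.from_euler('xyz',rpy,degrees=True)
    print('q',np.round(o['qpos'],1),'pos',np.round(o['tool_pos'],3),'rpy',np.round(o['tool_rot'],1),'F',np.round(o['force'],1),'t',round(o['time_s'],2))
    s=T.inv().apply(np.array(pos)-o['tool_pos'])/.2; r=(T.inv()*G).as_rotvec()/1.5
    print('row',np.round(s,3),np.round(r,3))
E
python3 - <<'E'
from h import *
goal([.46,0.15,.32],[180,0,-4])
p=np.load('cab.npy'); c=cal('top')
for uv,z in [((247.5,187.5),.066),((277.5,189),.066),((210+162/4,80+230/4),.095),((210+288/4,80+240/4),.095),((210+392/4,80+400/4),.195),((210+690/4,80+412/4),.15)]:
    w=ray(c,uv,z); print(w, R.from_euler('z',-p[2]).apply(w-[p[0],p[1],0]))
E
```

```text
q [ 52.1  -2.8 -11.3  95.6  -0.5  87.1 -53.2] pos [ 0.355 -0.335  0.323] rpy [ 1.799e+02 -1.000e-01 -4.000e+00] F [-0.3 -1.5 -0. ] t 2.4
row [ 0.358 -2.456  0.014] [ 0.001 -0.001  0.   ]
[0.57830886 0.22743129 0.066     ] [-0.14741488  0.2177462   0.066     ]
[0.57334404 0.12560714 0.066     ] [-0.14529961  0.11582302  0.066     ]
[0.74429685 0.2163217  0.095     ] [0.01894391 0.21818544 0.095     ]
[0.73564684 0.10988793 0.095     ] [0.01770285 0.11140796 0.095     ]
[0.58295536 0.01668886 0.195     ] [-0.12815092  0.00783464  0.195     ]
[ 0.58100296 -0.21938937  0.15      ] [-0.11371127 -0.22780967  0.15      ]
```

```bash
cat >> h.py <<'E'
D=[([64.062,18.392,-4.016,83.108,1.295,78.541,-3.26],[.2925,-.5805,.2226],[180,0,26.75]),
   ([52.1,-2.8,-11.3,95.6,-.5,87.1,-53.2],[.3546,-.335,.3233],[179.9,-.1,-4.])]
import itertools
def fk(q,L,s):
    h,L1,L2,L3,a,b=L; q=np.array(q)*s; rot=R.identity(); P=np.array([0,0,h]); pts=[P]
    for i,(ax,t) in enumerate(zip('zyzyzyz',[[0]*3,[0,0,0],[a,0,L1],[-a,0,0],[0,0,L2],[b,0,0],[0,0,L3]])):
        rot=rot*R.from_euler(ax,q[i],degrees=True); P=P+rot.apply(t); pts.append(P)
    return P,rot,pts
E
python3 - <<'E'
from h import *
q=env.get_obs()['qpos'];D[1]=(q,)+D[1][1:]
for s in itertools.product([1,-1],repeat=4):
    s=np.array([s[0],1,s[1],1,s[2],1,s[3]])
    e=0
    Rs=[fk(d[0],[.3,.4,.4,.3,0,0],s)[1].inv()*R.from_euler('xyz',d[2],degrees=True) for d in D]
    e=np.degrees((Rs[0].inv()*Rs[1]).magnitude())
    if e<3: print(s,e,[r.as_rotvec(degrees=True) for r in Rs])
s=np.array([-1,1,-1,1,-1,1,-1])
for free in ([0,1,2,3],[0,1,2,3,4,5]):
    def f(x):
        L=np.array([.3,.4,.4,.35,0,0]);L[free]=x
        return np.concatenate([fk(d[0],L,s)[0]-d[1] for d in D]+[1e-3*(x-np.array([.3,.4,.4,.35,0,0])[free])])
    r=least_squares(f,np.array([.3,.4,.4,.35,0,0])[free]); print(r.x,np.round(r.fun[:6],4))
E
```

```text
[-1  1 -1  1 -1  1 -1] 0.06260078464332067 [array([1.05495535e-03, 5.43724696e-03, 8.99967111e+01]), array([-6.16433072e-02, -2.57833109e-03,  9.00227940e+01])]
[3.81005943 0.4916187  0.50497894 3.95351242] [ 0.0228  0.0121  0.0002  0.0162  0.0201 -0.0002]
[ 3.38664593  0.23507495 -1.02304374  4.01076984  0.6320314  -0.85235673] [ 0.0166  0.0092 -0.0001  0.0193  0.023   0.0001]
```

>>> {"name": "apply_moves", "arguments": {"moves": [[0.02,-0.15,0,0,0,0,0],[0.05,-0.35,0,0,0,0,0],[0.1,-0.55,0,0,0,0,0],[0.15,-0.75,0,0,0,0,0],[0.2,-0.9,0,0,0,0,0],[0.25,-1,0,0,0,0,0],[0.25,-1,0,0,0,0,0]]}}

```text
time_s: 3.1
tool_pos: [0.4193, -0.1391, 0.3227]
tool_rot: [-180.0, -0.0, -3.8]
force: [0.1, -0.0, -0.2]
grip_width: 0.0006
grasp_force: 0.0
```

>>> {"name": "apply_moves", "arguments": {"moves": [[0.02,-0.15,0,0,0.03,0,0],[0.05,-0.35,0,0,0.1,0,0],[0.1,-0.55,0,0,0.17,0,0],[0.15,-0.75,0,0,0.24,0,0],[0.2,-0.9,0,0,0.3,0,0],[0.2,-1,0,0,0.3,0,0],[0.2,-1,0,0,0.3,0,0]]}}

```text
time_s: 3.8
tool_pos: [0.4823, 0.0045, 0.2899]
tool_rot: [179.6, -17.6, -3.7]
force: [-0.3, 1.6, 0.6]
grip_width: 0.0004
grasp_force: 0.0
```

Run:
```python
from h import *
o=env.get_obs();print(repr([list(np.round(o[k],3)) for k in('qpos','tool_pos','tool_rot')]))
goal([.50,0.15,.3],[180,-30,-4])
```

```text
[[np.float64(6.15), np.float64(-17.167), np.float64(-9.82), np.float64(113.175), np.float64(-0.26), np.float64(66.312), np.float64(-97.373)], [np.float64(0.482), np.float64(0.004), np.float64(0.29)], [np.float64(179.578), np.float64(-17.631), np.float64(-3.693)]]
q [  6.2 -17.2  -9.8 113.2  -0.3  66.3 -97.4] pos [0.482 0.004 0.29 ] rpy [179.6 -17.6  -3.7] F [-0.3  1.6  0.6] t 3.8
row [ 0.055 -0.731 -0.041] [0.003 0.144 0.004]
```

```bash
cat > fit.py <<'E'
from h import *
D[1]=([52.1,-2.8,-11.3,95.6,-.5,87.1,-53.2],)+D[1][1:]
D.append(([6.15,-17.167,-9.82,113.175,-.26,66.312,-97.373],[.4823,.0045,.2899],[179.58,-17.63,-3.69]))
s=np.array([-1,1,-1,1,-1,1,-1])
# general: x,y,z offsets; position = sum R_i t_i (linear in t_i)
def A(q):
    q=np.array(q)*s; rot=R.identity(); Ms=[np.eye(3)]
    for i,ax in enumerate('zyzyzyz'):
        rot=rot*R.from_euler(ax,q[i],degrees=True); Ms.append(rot.as_matrix())
    return Ms
# params: h(z0), L1(z3), a(x3), -a , L2(z5), b(x6?), L3(z7), lateral y offsets y2(=after q1..), 
def row(q):
    M=A(q); return np.c_[M[0][:,2],M[3][:,2],M[5][:,2],M[7][:,2],M[2][:,1],M[4][:,1],M[6][:,1]]
X=np.vstack([row(d[0]) for d in D]); Y=np.concatenate([d[1] for d in D])
for cols,x0 in (([0,1,2,3],[.3,.45,.45,.35]),([0,1,2,3,4,5,6],[.3,.45,.45,.35,0,0,0])):
    lam=2e-3; x0=np.array(x0); Xc=X[:,cols]
    x=np.linalg.lstsq(np.vstack([Xc,lam*np.eye(len(cols))]),np.r_[Y,lam*x0],rcond=None)[0]
    print(np.round(x,4),np.round(Xc@x-Y,4))
np.save('kin.npy',x)
E
python3 fit.py
```

```text
[0.2721 0.4832 0.5072 0.4071] [ 0.0228  0.0129  0.0002  0.0141  0.0219 -0.001   0.0022  0.0256  0.0008]
[ 0.2497  0.4643  0.5151  0.3647 -0.0269 -0.0288  0.0291] [ 0.0001  0.0001  0.     -0.0002 -0.0002  0.      0.      0.0002 -0.    ]
```

```bash
cat > ik.py <<'E'
from h import *
s=np.array([-1,1,-1,1,-1,1,-1]); K=np.load('kin.npy'); p=np.load('cab.npy')
lo=np.array([-163.9,-17.29,-79.2,3.27,-89.18,5.43,-154.2]); hi=np.array([163.9,119.8,71.16,140.3,269.2,117.66,154.2])
def FK(q):
    q=np.array(q)*s; rot=R.identity(); M=[np.eye(3)]
    for i,ax in enumerate('zyzyzyz'): rot=rot*R.from_euler(ax,q[i],degrees=True); M.append(rot.as_matrix())
    P=K[0]*M[0][:,2]+K[4]*M[2][:,1]; P3=P+K[1]*M[3][:,2]+K[5]*M[4][:,1]; P5=P3+K[2]*M[5][:,2]+K[6]*M[6][:,1]
    return P5+K[3]*M[7][:,2],M[7][:,2],P3,P5
def solve(P,d,q0,w=2e-4):
    m=2.
    f=lambda q:np.r_[FK(q)[0]-P,.4*(FK(q)[1]-d),w*np.radians(q-q0)*5]
    r=least_squares(f,np.clip(q0,lo+m,hi-m),bounds=(lo+m-.01,hi-m+.01),x_scale=30.,max_nfev=60)
    P2,d2,_,_=FK(r.x); return r.x,np.linalg.norm(P2-P),np.degrees(np.arccos(np.clip(d2@d,-1,1)))
def dirv(th,ps):  # tilt from vertical, azimuth from cabinet x
    th,a=np.radians(th),np.radians(ps)+p[2]; return np.array([np.sin(th)*np.cos(a),np.sin(th)*np.sin(a),-np.cos(th)])
E
cat > scan.py <<'E'
from ik import *
T={'B0':(-.19,.15,.045),'B1':(-.07,.15,.045),'H0':(-.125,-.02,.15),'H1':(-.125,.22,.15),'K':(-.118,0,.15)}
rng=np.random.default_rng(0)
q0s=[np.array([6,-10,-10,113,0,66,-97.]),np.array([-20,0,30,120,60,50,-90.]),np.array([20,0,-30,120,-60,50,-90.]),np.array([-20,0,0,120,170,60,90.])]
for n,t in T.items():
    P=c2w(p,t)[0]
    for th in (25,35,45,60,75):
        for ps in (-50,-25,0,25,50):
            ok=[]
            for i,q0 in enumerate(q0s):
                q,e,a=solve(P,dirv(th,ps),q0)
                if e<.004 and a<2: ok.append((i,list(np.round(q[:6]).astype(int))))
            if ok: print(n,th,ps,ok[:3])
E
time python3 scan.py
```

```text
B0 25 -50 [(0, [np.int64(-20), np.int64(17), np.int64(-19), np.int64(110), np.int64(36), np.int64(60)]), (1, [np.int64(-41), np.int64(15), np.int64(5), np.int64(112), np.int64(29), np.int64(56)]), (2, [np.int64(-16), np.int64(18), np.int64(-24), np.int64(110), np.int64(37), np.int64(61)])]
B0 25 -25 [(0, [np.int64(-15), np.int64(10), np.int64(-21), np.int64(119), np.int64(37), np.int64(47)]), (1, [np.int64(-40), np.int64(8), np.int64(6), np.int64(121), np.int64(32), np.int64(44)]), (2, [np.int64(-8), np.int64(11), np.int64(-28), np.int64(118), np.int64(39), np.int64(48)])]
B0 25 0 [(0, [np.int64(-8), np.int64(4), np.int64(-21), np.int64(125), np.int64(28), np.int64(32)]), (1, [np.int64(-38), np.int64(3), np.int64(9), np.int64(127), np.int64(25), np.int64(31)]), (2, [np.int64(1), np.int64(5), np.int64(-30), np.int64(125), np.int64(30), np.int64(33)])]
B0 25 25 [(0, [np.int64(-1), np.int64(3), np.int64(-18), np.int64(128), np.int64(0), np.int64(24)]), (1, [np.int64(-34), np.int64(1), np.int64(15), np.int64(130), np.int64(-2), np.int64(24)]), (2, [np.int64(9), np.int64(3), np.int64(-29)
[... 28227 characters left out ...]
 np.int64(26), np.int64(-17), np.int64(117), np.int64(80), np.int64(88)])]
K 75 -25 [(0, [np.int64(-21), np.int64(13), np.int64(-22), np.int64(137), np.int64(101), np.int64(72)]), (1, [np.int64(-49), np.int64(12), np.int64(7), np.int64(138), np.int64(98), np.int64(67)]), (2, [np.int64(-12), np.int64(14), np.int64(-31), np.int64(136), np.int64(102), np.int64(74)])]
K 75 50 [(0, [np.int64(68), np.int64(26), np.int64(-42), np.int64(130), np.int64(-87), np.int64(54)]), (1, [np.int64(68), np.int64(26), np.int64(-42), np.int64(130), np.int64(-87), np.int64(54)]), (2, [np.int64(68), np.int64(26), np.int64(-42), np.int64(130), np.int64(-87), np.int64(54)])]
real	0m19.848s
user	0m19.956s
sys	0m0.082s
```

```bash
cat > path.py <<'E'
from ik import *
Q=env.get_obs()['qpos']; RZ90=R.from_euler('z',90,degrees=True)
def FKR(q):
    rot=R.identity()
    for a,x in zip('zyzyzyz',np.array(q)*s): rot=rot*R.from_euler(a,x,degrees=True)
    return rot*RZ90
o=env.get_obs(); print(FK(Q)[0]-o['tool_pos'], (FKR(Q).inv()*R.from_euler('xyz',o['tool_rot'],degrees=True)).magnitude())
def full(P,G,q0):
    f=lambda q:np.r_[FK(q)[0]-P,.4*(FKR(q).inv()*G).as_rotvec(),1e-3*np.radians(q-q0)]
    r=least_squares(f,np.clip(q0,lo+.1,hi-.1),bounds=(lo+.09,hi-.09),x_scale=30.,max_nfev=80)
    return r.x,np.linalg.norm(FK(r.x)[0]-P),np.degrees((FKR(r.x).inv()*G).magnitude())
def ori(tilt,ps,roll): return R.from_euler('xyz',[180,-tilt,np.degrees(p[2])+ps],degrees=True)*R.from_euler('z',roll,degrees=True)
if __name__=='__main__':
  for sg in (90,-90):
    for tilt,ps in ((50,-20),(45,-25),(50,-30)):
        q=Q; print('--',sg,tilt,ps)
        for n,t,T in [('A',(-.25,.12,.29),(25,-10,0)),('A2',(-.22,.16,.2),(35,ps,sg*.4)),('A3',(-.21,.166,.15),(tilt,ps,sg*.7)),('B00',(-.19,.166,.12),(tilt,ps,sg)),('B0',(-.175,.166,.042),(tilt,ps,sg)),('B1',(-.07,.166,.042),(tilt,ps,sg)),('B2',(-.19,.13,.1),(tilt,ps,sg)),('r',(-.19,.05,.15),(tilt,ps,sg/2)),('H00',(-.18,-.02,.15),(tilt,ps,0)),('H0',(-.125,-.02,.15),(tilt,ps,0)),('H1',(-.125,.22,.15),(tilt,ps,0)),('H2',(-.18,.2,.15),(tilt,ps,0)),('K',(-.116,0,.15),(tilt,ps,0))]:
            q,e,a=full(c2w(p,t)[0],ori(*T),q); print(n,np.round(q).astype(int).tolist(),round(e,3),round(a,1))
E
python3 path.py
```

```text
[ 2.02186018e-06  1.81155855e-04 -2.80871225e-05] 2.2887916166729784e-16
-- 90 50 -20
A [-17, -17, -12, 114, 15, 65, -138] 0.004 0.4
A2 [53, -17, -67, 118, -8, 43, -154] 0.057 13.1
A3 [59, -17, -75, 137, -36, 6, -154] 0.09 20.0
B00 [64, -17, -79, 138, -63, 6, -154] 0.078 20.9
B0 [64, -17, -79, 140, -64, 6, -154] 0.084 21.0
B1 [67, -17, -79, 137, -61, 6, -154] 0.128 19.2
B2 [67, -17, -79, 139, -62, 6, -154] 0.069 19.1
r [58, -17, -65, 138, -12, 6, -154] 0.067 12.6
H00 [40, -17, -52, 134, 33, 23, -154] 0.022 5.2
H0 [64, -17, -73, 129, 32, 18, -154] 0.01 3.1
H1 [52, -17, -79, 120, 21, 32, -154] 0.07 11.6
H2 [50, -17, -79, 121, 21, 35, -154] 0.047 12.1
K [68, -17, -79, 128, 31, 19, -154] 0.012 3.5
-- 90 45 -25
A [-17, -17, -12, 114, 15, 65, -138] 0.004 0.4
A2 [58, -17, -70, 117, -10, 44, -154] 0.067 15.8
A3 [64, -17, -79, 137, -41, 6, -154] 0.098 21.3
B00 [64, -17, -79, 139, -67, 6, -154] 0.084 22.3
B0 [64, -17, -79, 140, -67, 6, -154] 0.091 21.8
B1 [67, -17, -79, 138, -65, 6, -154] 0.132 21.0
B2 [67, -17, -79, 140, -66, 6, -154] 0.075 20.1
r [62, -17, -67, 134, -14, 15, -154] 0.069 13.9
[... 1997 characters left out ...]
1, -17, -79, 119, 16, 40, -154] 0.051 11.2
K [68, -17, -79, 125, 26, 27, -154] 0.014 2.0
-- -90 50 -30
A [-17, -17, -12, 114, 15, 65, -138] 0.004 0.4
A2 [-25, -3, -20, 115, 37, 65, -149] 0.0 0.0
A3 [-32, 6, -24, 121, 58, 69, -147] 0.0 0.0
B00 [-31, 11, -24, 120, 62, 67, -123] 0.0 0.0
B0 [-32, 20, -22, 120, 69, 64, -133] 0.0 0.0
B1 [-28, 26, -17, 111, 73, 60, -126] 0.0 0.0
B2 [-29, 10, -22, 124, 64, 63, -125] 0.0 0.0
r [41, -5, -79, 128, 58, 52, -154] 0.002 0.2
H00 [53, -17, -64, 128, 26, 30, -154] 0.032 8.6
H0 [71, -17, -79, 125, 26, 27, -154] 0.023 6.9
H1 [54, -17, -79, 117, 17, 38, -154] 0.09 16.4
H2 [53, -17, -79, 118, 17, 41, -154] 0.068 16.7
K [69, -17, -79, 124, 25, 28, -154] 0.029 7.4
```

```bash
cat > seq.py <<'E'
from path import *
tilt,ps=50,-20; q=Q
for n,t,T in [('a',(-.23,.04,.27),(25,-5,-45)),('b',(-.23,.11,.24),(35,-15,-90)),('A3',(-.21,.166,.15),(tilt,ps,-90)),('B0',(-.175,.166,.042),(tilt,ps,-90)),('B1',(-.07,.166,.042),(tilt,ps,-90)),('B2',(-.19,.13,.1),(tilt,ps,-90)),('r',(-.19,.05,.15),(tilt,ps,-135)),('H00',(-.18,-.02,.15),(tilt,ps,-180)),('H0',(-.125,-.02,.15),(tilt,ps,-180)),('H1',(-.125,.22,.15),(tilt,ps,-180)),('H2',(-.18,.2,.15),(tilt,ps,-180)),('K0',(-.18,0,.15),(tilt,ps,-180)),('K',(-.116,0,.15),(tilt,ps,-180))]:
    q,e,a=full(c2w(p,t)[0],ori(*T),q); print(n,np.round(q).astype(int).tolist(),round(e,3),round(a,1))
E
cat >> h.py <<'E'
def g(t,T):
    p=np.load('cab.npy'); G=R.from_euler('xyz',[180,-T[0],np.degrees(p[2])+T[1]],degrees=True)*R.from_euler('z',T[2],degrees=True)
    goal(c2w(p,t)[0],G.as_euler('xyz',degrees=True))
    o=env.get_obs(); print('cab', np.round(R.from_euler('z',-p[2]).apply(o['tool_pos']-[p[0],p[1],0]),4))
E
python3 seq.py; python3 -c "
from h import *
g((-.23,.09,.25),(30,-12,-90))"
```

```text
[ 2.02186018e-06  1.81155855e-04 -2.80871225e-05] 2.2887916166729784e-16
a [-3, -17, -12, 117, 8, 59, -72] 0.016 1.8
b [-22, -17, -14, 123, 29, 56, -68] 0.002 0.2
A3 [-33, 0, -22, 127, 61, 60, -115] 0.0 0.0
B0 [-33, 16, -19, 127, 75, 55, -131] 0.0 0.0
B1 [-29, 22, -14, 117, 79, 50, -124] 0.0 0.0
B2 [-31, 4, -19, 130, 68, 54, -121] 0.0 0.0
r [-28, -10, -12, 135, 63, 48, -61] 0.0 0.0
H00 [-26, -14, -3, 139, 66, 42, -10] 0.0 0.0
H0 [-24, -7, -1, 133, 69, 38, -10] 0.0 0.0
H1 [-40, 11, -10, 115, 63, 58, -22] 0.0 0.0
H2 [-42, 5, -13, 122, 62, 60, -24] 0.0 0.0
K0 [-32, -13, -1, 138, 66, 44, -12] 0.0 0.0
K [-30, -5, 3, 132, 69, 40, -12] 0.0 0.0
q [  6.2 -17.2  -9.8 113.2  -0.3  66.3 -97.4] pos [0.482 0.004 0.29 ] rpy [179.6 -17.6  -3.7] F [-0.3  1.6  0.6] t 3.8
row [-0.069 -0.508  0.184] [-0.15   0.069 -0.911]
cab [-0.2277 -0.0113  0.2899]
```

>>> {"name": "apply_moves", "arguments": {"moves": [[0,-0.02,0.1,-0.01,0.01,-0.06,0],[-0.01,-0.06,0.14,-0.03,0.015,-0.15,0],[-0.02,-0.12,0.18,-0.045,0.02,-0.25,0],[-0.03,-0.18,0.18,-0.06,0.03,-0.34,0],[-0.04,-0.24,0.18,-0.075,0.035,-0.44,0],[-0.05,-0.3,0.18,-0.09,0.04,-0.53,0],[-0.06,-0.36,0.18,-0.1,0.05,-0.63,0],[-0.07,-0.42,0.18,-0.12,0.055,-0.72,0],[-0.07,-0.46,0.18,-0.135,0.06,-0.82,0],[-0.07,-0.49,0.18,-0.15,0.07,-0.88,0],[-0.07,-0.5,0.18,-0.15,0.07,-0.91,0],[-0.07,-0.5,0.18,-0.15,0.07,-0.91,0]]}}

```text
time_s: 5.0
tool_pos: [0.493, 0.1022, 0.2459]
tool_rot: [150.2, 1.0, 73.2]
force: [0.3, -0.5, 1.3]
grip_width: 0.0002
grasp_force: 0.0
```

```bash
python3 -c "
from h import *
g((-.21,.166,.14),(50,-20,-90))"
```

```text
q [-20.4 -17.2  -8.6 121.8  23.   56.4 -55.4] pos [0.493 0.102 0.246] rpy [150.2   1.   73.2] F [ 0.3 -0.5  1.3] t 5.0
row [ 0.41  -0.278  0.443] [-0.234 -0.045  0.071]
cab [-0.2238  0.0869  0.2459]
```

>>> {"name": "apply_moves", "arguments": {"moves": [[0.02,-0.02,0.03,-0.02,0,0,0],[0.08,-0.06,0.1,-0.05,-0.01,0.01,0],[0.15,-0.1,0.17,-0.09,-0.02,0.02,0],[0.22,-0.15,0.24,-0.13,-0.025,0.03,0],[0.29,-0.19,0.31,-0.17,-0.03,0.045,0],[0.36,-0.24,0.38,-0.2,-0.04,0.06,0],[0.4,-0.27,0.43,-0.225,-0.045,0.07,0],[0.41,-0.278,0.443,-0.234,-0.045,0.071,0],[0.41,-0.278,0.443,-0.234,-0.045,0.071,0]]}}

```text
time_s: 5.9
tool_pos: [0.5118, 0.1809, 0.1387]
tool_rot: [130.1, 0.1, 66.0]
force: [0.3, 0.4, 0.4]
grip_width: 0.0008
grasp_force: 0.0
```

```bash
python3 -c "
from h import *
g((-.18,.166,.042),(50,-20,-90))
cv2.imwrite('pics/a3.png',cv2.resize(np.hstack([viewer.read_camera('top')[60:240,150:420],viewer.read_camera('scene')[150:330,150:420]])[:,:,::-1],None,fx=1.48,fy=1.48))"
```

```text
q [ -22.     2.   -31.2  130.    64.6   57.  -119.1] pos [0.512 0.181 0.139] rpy [1.301e+02 1.000e-01 6.600e+01] F [0.3 0.4 0.4] t 5.9
row [ 0.05  -0.277  0.422] [-0.001  0.001  0.001]
cab [-0.2105  0.1667  0.1387]
```

View pics/a3.png

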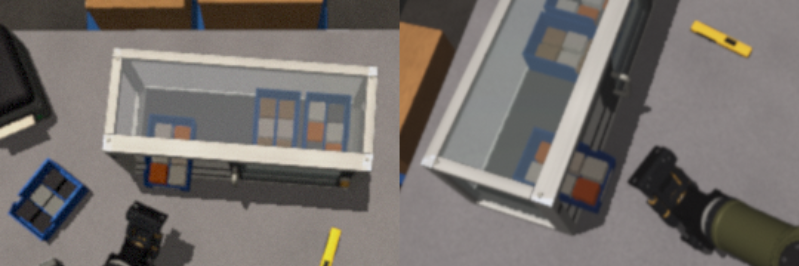

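>>> {"name": "apply_moves", "arguments": {"moves": [[0.01,-0.03,0.05,0,0,0,0],[0.02,-0.08,0.13,0,0,0,0],[0.03,-0.14,0.22,0,0,0,0],[0.04,-0.2,0.31,0,0,0,0],[0.05,-0.25,0.38,0,0,0,0],[0.05,-0.277,0.422,0,0,0,0],[0.05,-0.277,0.422,0,0,0,0]]}}

```text
time_s: 6.7
tool_pos: [0.5428, 0.1778, 0.0432]
tool_rot: [130.0, 0.0, 65.9]
force: [-0.1, -0.2, 0.1]
grip_width: 0.0003
grasp_force: 0.0
```

```bash
python3 -c "
from h import *
g((-.085,.166,.042),(50,-20,-90))"
```

```text
q [ -22.8   16.7  -28.   130.1   80.6   55.8 -135.2] pos [0.543 0.178 0.043] rpy [130.    0.   65.9] F [-0.1 -0.2  0.1] t 6.7
row [0.163 0.28  0.343] [-0.     0.001 -0.001]
cab [-0.1794  0.1658  0.0432]
```

>>> {"name": "apply_moves", "arguments": {"moves": [[0.012,0.02,0.025,0,0,0,0],[0.028,0.048,0.06,0,0,0,0],[0.044,0.076,0.094,0,0,0,0],[0.06,0.104,0.128,0,0,0,0],[0.076,0.132,0.162,0,0,0,0],[0.092,0.16,0.196,0,0,0,0],[0.108,0.188,0.23,0,0,0,0],[0.124,0.216,0.264,0,0,0,0],[0.14,0.242,0.297,0,0,0,0],[0.152,0.262,0.322,0,0,0,0],[0.16,0.275,0.338,0,0,0,0],[0.163,0.28,0.343,0,0,0,0]]}}

```text
time_s: 7.9
tool_pos: [0.637, 0.1735, 0.043]
tool_rot: [130.0, -0.1, 66.1]
force: [-6.5, 0.7, 3.8]
grip_width: 0.0006
grasp_force: 3.5
```

```bash
python3 -c "
from h import *
g((-.068,.166,.042),(50,-20,-90))
cv2.imwrite('pics/b1.png',cv2.resize(np.hstack([viewer.read_camera('top')[60:240,150:420],viewer.read_camera('scene')[150:330,150:420]])[:,:,::-1],None,fx=1.48,fy=1.48))"
```

```text
q [ -18.9   22.4  -23.6  121.4   85.2   51.8 -129.7] pos [0.637 0.173 0.043] rpy [ 1.30e+02 -1.00e-01  6.61e+01] F [-6.5  0.7  3.8] t 7.9
row [0.02  0.05  0.067] [ 0.    -0.001 -0.001]
cab [-0.0851  0.168   0.043 ]
```

View pics/b1.png

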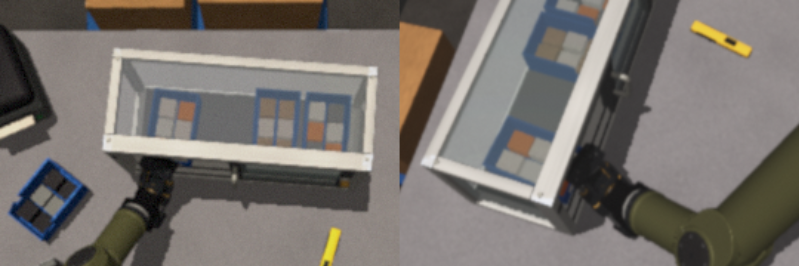

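>>> {"name": "apply_moves", "arguments": {"moves": [[0.003,0.008,0.011,0,0,0,0],[0.006,0.015,0.02,0,0,0,0],[0.009,0.023,0.03,0,0,0,0],[0.012,0.03,0.04,0,0,0,0],[0.015,0.038,0.05,0,0,0,0],[0.015,0.038,0.05,0,0,0,0]]}}

```text
time_s: 8.6
tool_pos: [0.6497, 0.1715, 0.0426]
tool_rot: [130.0, -0.1, 66.1]
force: [-4.3, -0.2, 3.7]
grip_width: 0.0005
grasp_force: 2.2
```

>>> {"name": "apply_moves", "arguments": {"moves": [[0.002,0.006,0.008,0,0,0,0],[0.004,0.012,0.016,0,0,0,0],[0.004,0.012,0.016,0,0,0,0]]}}

```text
time_s: 8.9
tool_pos: [0.6533, 0.1709, 0.0423]
tool_rot: [130.0, -0.1, 66.1]
force: [-7.1, 1.3, 4.5]
grip_width: 0.0002
grasp_force: 3.5
```

```bash
python3 -c "
from h import *
g((-.064,.166,.042),(50,-20,-90))"
```

```text
q [ -18.2   23.4  -22.9  120.    85.9   51.  -128.7] pos [0.653 0.171 0.042] rpy [ 1.30e+02 -1.00e-01  6.61e+01] F [-7.1  1.3  4.5] t 8.9
row [0.005 0.014 0.019] [ 0.    -0.002 -0.   ]
cab [-0.0687  0.1666  0.0423]
```

>>> {"name": "apply_moves", "arguments": {"moves": [[0.002,0.006,0.008,0,0,0,0],[0.004,0.012,0.016,0,0,0,0],[0.004,0.012,0.016,0,0,0,0]]}}

```text
time_s: 9.2
tool_pos: [0.6543, 0.1708, 0.042]
tool_rot: [130.0, -0.0, 66.1]
force: [-27.8, 1.5, 17.4]
grip_width: 0.0008
grasp_force: 13.5
```

>>> {"name": "apply_moves", "arguments": {"moves": [[-0.01,-0.02,-0.02,0,0,0,0],[-0.04,-0.07,-0.085,0,0,0,0],[-0.07,-0.125,-0.15,0,0,0,0],[-0.11,-0.19,-0.23,0,0,0,0],[-0.15,-0.26,-0.31,0,0,0,0],[-0.18,-0.31,-0.38,0,0,0,0],[-0.18,-0.31,-0.38,0,0,0,0]]}}

```text
time_s: 9.9
tool_pos: [0.5517, 0.1767, 0.0428]
tool_rot: [130.0, -0.0, 66.2]
force: [-0.4, -0.5, 0.4]
grip_width: 0.0001
grasp_force: 0.0
```

```bash
python3 -c "
from h import *
g((-.185,.03,.15),(48,-25,-180))
c=cal('top');p=np.load('cab.npy')
im=np.hstack([viewer.read_camera('top')[60:240,150:420],viewer.read_camera('scene')[150:330,150:420]])
cv2.imwrite('pics/b2.png',cv2.resize(im[:,:,::-1],None,fx=1.48,fy=1.48))"
```

```text
q [ -22.3   17.1  -27.5  129.6   81.5   55.1 -134.8] pos [0.552 0.177 0.043] rpy [130.   -0.   66.2] F [-0.4 -0.5  0.4] t 9.9
row [-0.661  0.514 -0.222] [ 0.054 -0.018 -1.007]
cab [-0.1704  0.1653  0.0428]
```

View pics/b2.png

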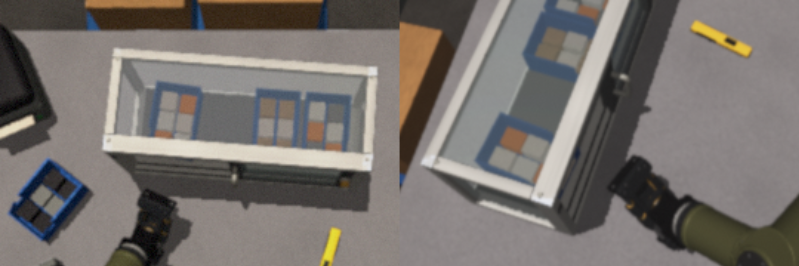

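>>> {"name": "apply_moves", "arguments": {"moves": [[-0.03,0.03,-0.02,0.002,0,-0.03,0],[-0.1,0.08,-0.04,0.005,-0.002,-0.1,0],[-0.17,0.13,-0.06,0.01,-0.004,-0.2,0],[-0.24,0.19,-0.08,0.015,-0.006,-0.3,0],[-0.32,0.25,-0.11,0.02,-0.008,-0.4,0],[-0.39,0.3,-0.13,0.025,-0.01,-0.5,0],[-0.46,0.36,-0.16,0.03,-0.012,-0.6,0],[-0.52,0.41,-0.18,0.035,-0.014,-0.7,0],[-0.58,0.46,-0.2,0.04,-0.016,-0.8,0],[-0.63,0.49,-0.21,0.045,-0.018,-0.9,0],[-0.66,0.514,-0.222,0.05,-0.018,-0.98,0],[-0.66,0.514,-0.222,0.054,-0.018,-1,0],[-0.66,0.514,-0.222,0.054,-0.018,-1,0]]}}

```text
time_s: 11.3
tool_pos: [0.5297, 0.0416, 0.1511]
tool_rot: [179.1, 48.1, 149.7]
force: [0.9, 0.2, -0.2]
grip_width: 0.0007
grasp_force: 0.0
```

```bash
python3 -c "
from h import *
g((-.185,-.03,.15),(48,-25,-180))
for n in ['top','scene']:
    im=viewer.read_camera(n); c=cal(n);p=np.load('cab.npy')
    for t in ['pull','lock_face']: print(n,t,[(d['location'],round(d['conf'],2)) for d in boxes_of(n,t)[:2]])
    print('exp dd=.238,.230',[np.round(proj(c,c2w(p,[-.135,.237-dd,.15])),1)[0] for dd in (.238,.23)],[np.round(proj(c,c2w(p,[-.123,-dd,.15])),1)[0] for dd in (.238,.23)])
    cv2.imwrite('pics/h_'+n+'.png',im[:,:,::-1])
a=cv2.resize(cv2.imread('pics/h_top.png')[150:230,250:410],None,fx=5,fy=5); cv2.imwrite('pics/h0.png',a)
"
```

```text
q [-12.   -7.9 -22.3 135.4  61.2  45.8 -17.2] pos [0.53  0.042 0.151] rpy [179.1  48.1 149.7] F [ 0.9  0.2 -0.2] t 11.3
row [-0.077 -0.27   0.09 ] [-0.001  0.001 -0.01 ]
cab [-0.183   0.029   0.1511]
top pull [([345.0, 181.0], 0.65)]
top lock_face []
exp dd=.238,.230 [array([311.2, 184.6]), array([308.7, 184.4])] [array([385.5, 186.1]), array([383. , 185.9])]
scene pull [([305.6, 174.2], 0.63)]
scene lock_face []
exp dd=.238,.230 [array([305.5, 206.3]), array([304.6, 208.8])] [array([326. , 134.7]), array([325.3, 136.9])]
```

View pics/h0.png

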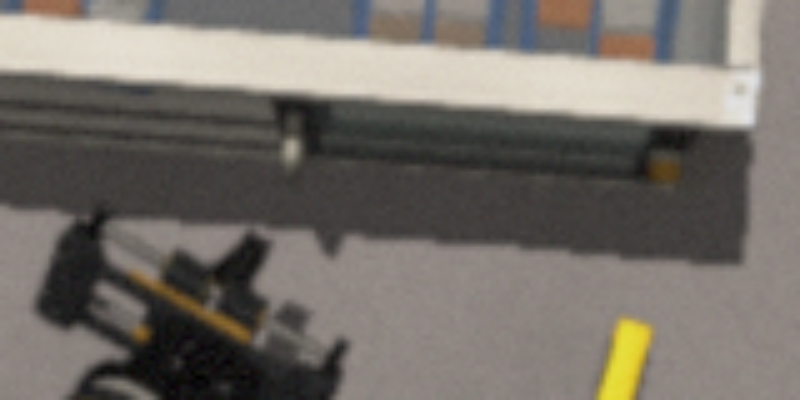

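```bash
python3 -c "
from h import *
g((-.17,-.037,.15),(48,-25,-180));g((-.123,-.037,.15),(48,-25,-180));g((-.123,-.012,.15),(48,-25,-180));g((-.123,.188,.15),(48,-25,-180))"
```

```text
q [-12.   -7.9 -22.3 135.5  61.2  45.8 -17.2] pos [0.529 0.042 0.15 ] rpy [179.3  48.  149.9] F [ 0.2 -0.5  0.1] t 11.6
row [-0.14  -0.269  0.152] [-0.001 -0.    -0.009]
cab [-0.184   0.0295  0.1499]
q [-12.   -7.9 -22.3 135.5  61.2  45.8 -17.2] pos [0.529 0.042 0.15 ] rpy [179.3  48.  149.9] F [ 0.2 -0.5  0.1] t 11.6
row [-0.282 -0.168  0.31 ] [-0.001 -0.    -0.009]
cab [-0.184   0.0295  0.1499]
q [-12.   -7.9 -22.3 135.5  61.2  45.8 -17.2] pos [0.529 0.042 0.15 ] rpy [179.3  48.  149.9] F [ 0.2 -0.5  0.1] t 11.6
row [-0.245 -0.055  0.27 ] [-0.001 -0.    -0.009]
cab [-0.184   0.0295  0.1499]
q [-12.   -7.9 -22.3 135.5  61.2  45.8 -17.2] pos [0.529 0.042 0.15 ] rpy [179.3  48.  149.9] F [ 0.2 -0.5  0.1] t 11.6
row [ 0.05   0.847 -0.046] [-0.001 -0.    -0.009]
cab [-0.184   0.0295  0.1499]
```

>>> {"name": "apply_moves", "arguments": {"moves": [[-0.02,-0.04,0.02,0,0,0,0],[-0.05,-0.11,0.06,0,0,0,0],[-0.09,-0.18,0.1,0,0,0,0],[-0.12,-0.24,0.13,0,0,0,0],[-0.14,-0.269,0.152,0,0,0,0],[-0.16,-0.255,0.175,0,0,0,0],[-0.19,-0.235,0.205,0,0,0,0],[-0.22,-0.21,0.24,0,0,0,0],[-0.25,-0.19,0.275,0,0,0,0],[-0.282,-0.168,0.31,0,0,0,0],[-0.282,-0.168,0.31,0,0,0,0]]}}

```text
time_s: 12.7
tool_pos: [0.5864, -0.0283, 0.1502]
tool_rot: [179.2, 48.0, 149.9]
force: [1.2, 1.0, -0.2]
grip_width: 0.0001
grasp_force: 0.0
```

```bash
python3 -c "
from h import *
g((-.123,-.01,.15),(48,-25,-180))
g((-.123,.123,.15),(48,-25,-180))
g((-.123,.16,.15),(48,-25,-180))
im=np.hstack([viewer.read_camera('top')[140:240,230:430],viewer.read_camera('scene')[130:230,230:430]])
cv2.imwrite('pics/h1.png',cv2.resize(im[:,:,::-1],None,fx=2,fy=2))"
```

```text
q [ -5.7  -4.5 -14.8 132.9  67.1  36.8 -11.9] pos [ 0.586 -0.028  0.15 ] rpy [179.2  48.  149.9] F [ 1.2  1.  -0.2] t 12.7
row [ 0.044  0.118 -0.046] [-0.001 -0.    -0.009]
cab [-0.1216 -0.0368  0.1502]
q [ -5.7  -4.5 -14.8 132.9  67.1  36.8 -11.9] pos [ 0.586 -0.028  0.15 ] rpy [179.2  48.  149.9] F [ 1.2  1.  -0.2] t 12.7
row [ 0.241  0.717 -0.256] [-0.001 -0.    -0.009]
cab [-0.1216 -0.0368  0.1502]
q [ -5.7  -4.5 -14.8 132.9  67.1  36.8 -11.9] pos [ 0.586 -0.028  0.15 ] rpy [179.2  48.  149.9] F [ 1.2  1.  -0.2] t 12.7
row [ 0.295  0.884 -0.315] [-0.001 -0.    -0.009]
cab [-0.1216 -0.0368  0.1502]
```

View pics/h1.png

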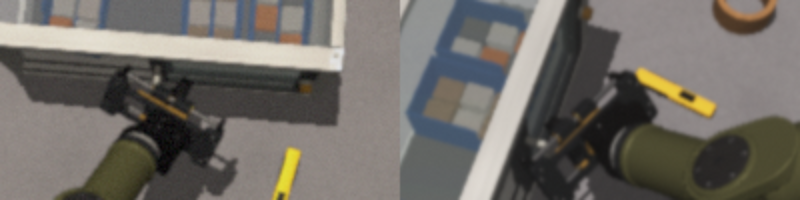

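>>> {"name": "apply_moves", "arguments": {"moves": [[0.008,0.024,-0.008,0,0,0,0],[0.02,0.06,-0.022,0,0,0,0],[0.034,0.1,-0.036,0,0,0,0],[0.047,0.14,-0.05,0,0,0,0],[0.06,0.18,-0.064,0,0,0,0],[0.067,0.2,-0.071,0,0,0,0]]}}

```text
time_s: 13.4
tool_pos: [0.5879, 0.0171, 0.1501]
tool_rot: [179.3, 48.0, 149.9]
force: [-0.4, -2.1, 1.1]
grip_width: 0.0002
grasp_force: 1.3
```

>>> {"name": "apply_moves", "arguments": {"moves": [[0.01,0.03,-0.011,0,0,0,0],[0.025,0.075,-0.027,0,0,0,0],[0.041,0.123,-0.044,0,0,0,0],[0.057,0.171,-0.061,0,0,0,0],[0.073,0.219,-0.078,0,0,0,0],[0.089,0.267,-0.095,0,0,0,0],[0.105,0.315,-0.112,0,0,0,0],[0.121,0.363,-0.129,0,0,0,0],[0.137,0.411,-0.146,0,0,0,0],[0.153,0.459,-0.163,0,0,0,0],[0.169,0.507,-0.18,0,0,0,0],[0.185,0.555,-0.197,0,0,0,0],[0.2,0.6,-0.213,0,0,0,0],[0.215,0.645,-0.229,0,0,0,0],[0.227,0.68,-0.242,0,0,0,0],[0.235,0.705,-0.25,0,0,0,0],[0.24,0.72,-0.256,0,0,0,0]]}}

```text
time_s: 15.1
tool_pos: [0.5979, 0.1767, 0.1498]
tool_rot: [179.3, 48.0, 149.9]
force: [-0.4, -3.4, 0.6]
grip_width: 0.0005
grasp_force: 0.8
```

```bash
python3 -c "
from h import *
g((-.123,.205,.15),(48,-25,-180))
g((-.123,.22,.15),(48,-25,-180))
c=cal('top');p=np.load('cab.npy')
im=viewer.read_camera('top'); m=boxes_of('top','lock_face'); print([(d['location'],round(d['conf'],2)) for d in m], [np.round(proj(c,c2w(p,[-.123,-dd,.15])),1)[0] for dd in (0,.03,.06)])
"
```

```text
q [-19.1  10.  -26.4 118.7  64.7  57.8 -24.4] pos [0.598 0.177 0.15 ] rpy [179.3  48.  149.9] F [-0.4 -3.4  0.6] t 15.1
row [ 0.049  0.168 -0.054] [-0.001 -0.    -0.009]
cab [-0.1244  0.1685  0.1498]
q [-19.1  10.  -26.4 118.7  64.7  57.8 -24.4] pos [0.598 0.177 0.15 ] rpy [179.3  48.  149.9] F [-0.4 -3.4  0.6] t 15.1
row [ 0.071  0.235 -0.077] [-0.001 -0.    -0.009]
cab [-0.1244  0.1685  0.1498]
[] [array([311.2, 180.9]), array([320.5, 181.5]), array([329.9, 182.2])]
```

>>> {"name": "apply_moves", "arguments": {"moves": [[0.006,0.02,-0.006,0,0,0,0],[0.012,0.04,-0.013,0,0,0,0],[0.018,0.062,-0.02,0,0,0,0],[0.025,0.085,-0.027,0,0,0,0],[0.031,0.107,-0.034,0,0,0,0],[0.037,0.128,-0.041,0,0,0,0],[0.043,0.148,-0.048,0,0,0,0],[0.047,0.16,-0.052,0,0,0,0],[0.05,0.17,-0.055,0,0,0,0]]}}

```text
time_s: 16.1
tool_pos: [0.6012, 0.2135, 0.1498]
tool_rot: [179.3, 48.0, 149.9]
force: [-4.6, -1.7, 0.9]
grip_width: -0.0
grasp_force: 2.7
```

>>> {"name": "apply_moves", "arguments": {"moves": [[0.003,0.009,-0.003,0,0,0,0],[0.006,0.018,-0.006,0,0,0,0],[0.009,0.027,-0.009,0,0,0,0],[0.012,0.036,-0.012,0,0,0,0],[0.012,0.036,-0.012,0,0,0,0]]}}

```text
time_s: 16.6
tool_pos: [0.6018, 0.2218, 0.1498]
tool_rot: [179.3, 48.0, 149.9]
force: [-5.7, -1.8, 1.5]
grip_width: 0.0003
grasp_force: 2.2
```

```bash
python3 -c "
from h import *
g((-.129,.214,.15),(48,-25,-180))
print(env.get_obs()['wrist_torque'])
im=np.hstack([viewer.read_camera('top')[120:220,210:410],viewer.read_camera('scene')[180:330,140:340][:100]])
cv2.imwrite('pics/h2.png',cv2.resize(im[:,:,::-1],None,fx=2,fy=2,interpolation=cv2.INTER_CUBIC))"
```

```text
q [-22.1  14.1 -27.7 114.3  64.8  61.9 -25.9] pos [0.602 0.222 0.15 ] rpy [179.3  48.  149.9] F [-5.7 -1.8  1.5] t 16.6
row [ 0.016 -0.011 -0.019] [-0.001 -0.001 -0.008]
cab [-0.1236  0.2138  0.1498]
[ 0.29675749  1.14116092 -0.54288981]
```

View pics/h2.png

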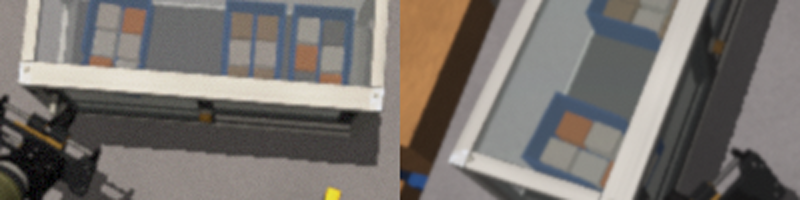

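```bash
python3 -c "
from h import *
g((-.1266,.2138,.1498),(48,-25,-180))
g((-.1266,.2168,.1498),(48,-25,-180))"
```

```text
q [-22.1  14.1 -27.7 114.3  64.8  61.8 -25.9] pos [0.602 0.222 0.15 ] rpy [179.2  48.  149.9] F [-5.  -0.8  1. ] t 16.7
row [ 0.009 -0.006 -0.01 ] [-0.    -0.001 -0.008]
cab [-0.1235  0.2137  0.1498]
q [-22.1  14.1 -27.7 114.3  64.8  61.8 -25.9] pos [0.602 0.222 0.15 ] rpy [179.2  48.  149.9] F [-5.  -0.8  1. ] t 16.7
row [ 0.014  0.007 -0.015] [-0.    -0.001 -0.008]
cab [-0.1235  0.2137  0.1498]
```

>>> {"name": "apply_moves", "arguments": {"moves": [[0.005,-0.003,-0.005,0,0,0,0],[0.009,-0.006,-0.01,0,0,0,0],[0.012,0.001,-0.013,0,0,0,0],[0.014,0.007,-0.015,0,0,0,0],[0.014,0.007,-0.015,0,0,0,0]]}}

```text
time_s: 17.2
tool_pos: [0.5997, 0.2237, 0.1502]
tool_rot: [179.3, 48.0, 149.8]
force: [-1.8, -0.9, 1.6]
grip_width: 0.0006
grasp_force: 0.7
```

>>> {"name": "apply_moves", "arguments": {"moves": [[0.003,0.009,-0.003,0,0,0,0],[0.005,0.014,-0.005,0,0,0,0],[0.005,0.014,-0.005,0,0,0,0]]}}

```text
time_s: 17.5
tool_pos: [0.5996, 0.2272, 0.1498]
tool_rot: [179.3, 48.0, 149.9]
force: [-0.7, -1.5, 1.3]
grip_width: 0.0006
grasp_force: 0.7
```

Still sliding; continue in small steps until it stops against the frame.

>>> {"name": "apply_moves", "arguments": {"moves": [[0.003,0.009,-0.003,0,0,0,0],[0.005,0.014,-0.005,0,0,0,0],[0.005,0.014,-0.005,0,0,0,0]]}}

```text
time_s: 17.8
tool_pos: [0.5997, 0.2292, 0.1497]
tool_rot: [179.4, 48.0, 149.9]
force: [-1.2, -3.8, 1.5]
grip_width: 0.0007
grasp_force: 2.0
```

>>> {"name": "apply_moves", "arguments": {"moves": [[0.003,0.009,-0.003,0,0,0,0],[0.005,0.014,-0.005,0,0,0,0],[0.005,0.014,-0.005,0,0,0,0]]}}

```text
time_s: 18.1
tool_pos: [0.5998, 0.2292, 0.1497]
tool_rot: [179.6, 48.1, 149.8]
force: [-3.9, -9.1, 4.0]
grip_width: 0.0001
grasp_force: 4.2
```

>>> {"name": "apply_moves", "arguments": {"moves": [[0.003,0.009,-0.003,0,0,0,0],[0.005,0.014,-0.005,0,0,0,0],[0.005,0.014,-0.005,0,0,0,0]]}}

```text
time_s: 18.4
tool_pos: [0.5998, 0.2293, 0.1497]
tool_rot: [179.9, 48.2, 149.7]
force: [-4.9, -13.1, 4.1]
grip_width: 0.0006
grasp_force: 6.4
```

```bash
python3 -c "
from h import *
g((-.126,.205,.15),(48,-25,-180))
g((-.18,.195,.15),(48,-25,-180))
g((-.17,.02,.15),(48,-25,-180))
c=cal('top');p=np.load('cab.npy')
for n in ['top','scene']:
  im=viewer.read_camera(n);c=cal(n)
  print([(t,d['location'],round(d['conf'],2)) for t in('lock','lock_face') for d in boxes_of(n,t)], [np.round(proj(c,c2w(p,[-.123,-dd,.15])),1)[0] for dd in (0,.005)])
  hsv=cv2.cvtColor(im,cv2.COLOR_RGB2HSV); x,y=proj(c,c2w(p,[-.123,0,.15]))[0].astype(int)
  w=hsv[y-12:y+12,x-15:x+15]; m=(abs(w[...,0].astype(int)-16)<8)&(w[...,1]>110); print(m.sum(), np.argwhere(m).mean(0)+[y-12,x-15])
"
```

```text
q [-23.1  15.3 -27.9 113.1  64.7  63.8 -26.6] pos [0.6   0.229 0.15 ] rpy [179.9  48.2 149.7] F [ -4.9 -13.1   4.1] t 18.4
row [-0.025 -0.072  0.026] [-0.01   0.002 -0.01 ]
cab [-0.1261  0.2211  0.1497]
q [-23.1  15.3 -27.9 113.1  64.7  63.8 -26.6] pos [0.6   0.229 0.15 ] rpy [179.9  48.2 149.7] F [ -4.9 -13.1   4.1] t 18.4
row [ 0.121 -0.236 -0.138] [-0.01   0.002 -0.01 ]
cab [-0.1261  0.2211  0.1497]
q [-23.1  15.3 -27.9 113.1  64.7  63.8 -26.6] pos [0.6   0.229 0.15 ] rpy [179.9  48.2 149.7] F [ -4.9 -13.1   4.1] t 18.4
row [-0.167 -0.999  0.183] [-0.01   0.002 -0.01 ]
cab [-0.1261  0.2211  0.1497]
[('lock_face', [369.2, 232.7], 0.28)] [array([311.2, 180.9]), array([312.7, 181. ])]
22 [178.36363636 310.68181818]
[('lock_face', [379.5, 92.0], 0.7)] [array([301.2, 205.4]), array([301.8, 203.8])]
22 [204.63636364 298.13636364]
```

>>> {"name": "apply_moves", "arguments": {"moves": [[-0.015,-0.05,0.015,0,0,0,0],[-0.03,-0.1,0.03,0,0,0,0],[0.02,-0.13,-0.03,0,0,0,0],[0.07,-0.18,-0.08,0,0,0,0],[0.11,-0.25,-0.13,0,0,0,0],[0.08,-0.36,-0.09,0,0,0,0],[0.03,-0.5,-0.04,0,0,0,0],[-0.03,-0.64,0.03,0,0,0,0],[-0.09,-0.78,0.1,0,0,0,0],[-0.13,-0.9,0.15,0,0,0,0],[-0.16,-0.98,0.18,0,0,0,0],[-0.167,-1,0.183,0,0,0,0],[-0.167,-1,0.183,0,0,0,0]]}}

```text
time_s: 20.0
tool_pos: [0.5442, 0.039, 0.1488]
tool_rot: [179.2, 48.0, 149.9]
force: [0.7, 1.1, 0.0]
grip_width: 0.0003
grasp_force: 0.0
```

```bash
python3 -c "
from h import *
g((-.16,.0,.15),(48,-25,-180))
g((-.135,.0,.15),(48,-25,-180))
g((-.115,.0,.15),(48,-25,-180))"
```

```text
q [-12.1  -6.1 -20.7 134.3  62.9  44.9 -17.4] pos [0.544 0.039 0.149] rpy [179.2  48.  149.9] F [0.7 1.1 0. ] t 20.0
row [-0.07  -0.106  0.067] [-0.     0.    -0.009]
cab [-0.1683  0.0274  0.1488]
q [-12.1  -6.1 -20.7 134.3  62.9  44.9 -17.4] pos [0.544 0.039 0.149] rpy [179.2  48.  149.9] F [0.7 1.1 0. ] t 20.0
row [-0.145 -0.052  0.151] [-0.     0.    -0.009]
cab [-0.1683  0.0274  0.1488]
q [-12.1  -6.1 -20.7 134.3  62.9  44.9 -17.4] pos [0.544 0.039 0.149] rpy [179.2  48.  149.9] F [0.7 1.1 0. ] t 20.0
row [-0.205 -0.009  0.219] [-0.     0.    -0.009]
cab [-0.1683  0.0274  0.1488]
```

```bash
python3 -c "
from h import *
g((-.145,-.009,.145),(48,-25,-180))
g((-.135,-.009,.145),(48,-25,-180))"
```

```text
q [-12.1  -6.1 -20.7 134.3  62.9  44.9 -17.4] pos [0.544 0.039 0.149] rpy [179.2  48.  149.9] F [0.7 1.1 0. ] t 20.0
row [-0.11  -0.114  0.148] [-0.     0.    -0.009]
cab [-0.1683  0.0274  0.1488]
q [-12.1  -6.1 -20.7 134.3  62.9  44.9 -17.4] pos [0.544 0.039 0.149] rpy [179.2  48.  149.9] F [0.7 1.1 0. ] t 20.0
row [-0.14  -0.093  0.182] [-0.     0.    -0.009]
cab [-0.1683  0.0274  0.1488]
```

>>> {"name": "apply_moves", "arguments": {"moves": [[-0.03,-0.03,0.04,0,0,0,0],[-0.07,-0.07,0.09,0,0,0,0],[-0.1,-0.1,0.13,0,0,0,0],[-0.11,-0.114,0.148,0,0,0,0],[-0.12,-0.107,0.159,0,0,0,0],[-0.13,-0.1,0.171,0,0,0,0],[-0.14,-0.093,0.182,0,0,0,0],[-0.14,-0.093,0.182,0,0,0,0]]}}

```text
time_s: 20.8
tool_pos: [0.5756, -0.0002, 0.1448]
tool_rot: [179.2, 48.0, 149.9]
force: [-0.1, -0.6, 1.0]
grip_width: 0.0006
grasp_force: 0.0
```

>>> {"name": "apply_moves", "arguments": {"moves": [[-0.004,0.003,0.005,0,0,0,0],[-0.009,0.006,0.01,0,0,0,0],[-0.013,0.009,0.015,0,0,0,0],[-0.018,0.013,0.02,0,0,0,0],[-0.018,0.013,0.02,0,0,0,0]]}}

```text
time_s: 21.3
tool_pos: [0.5808, -0.0015, 0.1443]
tool_rot: [179.3, 48.0, 149.9]
force: [-2.5, -0.6, 1.1]
grip_width: 0.0005
grasp_force: 1.0
```

>>> {"name": "apply_moves", "arguments": {"moves": [[-0.004,0.003,0.005,0,0,0,0],[-0.009,0.006,0.01,0,0,0,0],[-0.012,0.008,0.014,0,0,0,0],[-0.012,0.008,0.014,0,0,0,0]]}}

```text
time_s: 21.7
tool_pos: [0.5842, -0.0036, 0.144]
tool_rot: [179.5, 48.0, 149.8]
force: [-4.7, -3.4, 1.1]
grip_width: 0.0006
grasp_force: 2.3
```

>>> {"name": "apply_moves", "arguments": {"moves": [[-0.004,0.003,0.005,0,0,0,0],[-0.009,0.006,0.01,0,0,0,0],[-0.012,0.008,0.014,0,0,0,0],[-0.012,0.008,0.014,0,0,0,0]]}}

```text
time_s: 22.1
tool_pos: [0.5882, -0.004, 0.1439]
tool_rot: [179.5, 48.0, 149.8]
force: [-4.4, -2.6, 1.3]
grip_width: 0.0006
grasp_force: 2.3
```

>>> {"name": "apply_moves", "arguments": {"moves": [[-0.004,0.003,0.005,0,0,0,0],[-0.009,0.006,0.01,0,0,0,0],[-0.012,0.008,0.014,0,0,0,0],[-0.012,0.008,0.014,0,0,0,0]]}}

```text
time_s: 22.5
tool_pos: [0.5918, -0.0052, 0.1435]
tool_rot: [179.5, 48.0, 149.8]
force: [-4.3, -3.9, -0.0]
grip_width: 0.0006
grasp_force: 2.7
```

```bash
python3 -c "
from h import *
g((-.13,-.0,.15),(48,-25,-180))"
```

```text
q [ -8.   -2.  -15.9 131.5  68.   39.5 -15.2] pos [ 0.592 -0.005  0.143] rpy [179.5  48.  149.8] F [-4.3 -3.9 -0. ] t 22.5
row [ 0.032  0.034 -0.084] [-0.005 -0.001 -0.01 ]
cab [-0.1178 -0.0133  0.1435]
```

>>> {"name": "apply_moves", "arguments": {"moves": [[0.03,-0.02,-0.034,0,0,0,0],[0.06,-0.04,-0.068,0,0,0,0],[0.1,-0.065,-0.11,0,0,0,0],[0.13,-0.085,-0.145,0,0,0,0],[0.13,-0.085,-0.145,0,0,0,0]]}}

```text
time_s: 23.0
tool_pos: [0.5497, 0.0026, 0.1445]
tool_rot: [179.3, 48.0, 150.0]
force: [-0.1, 0.3, -0.3]
grip_width: 0.0003
grasp_force: 0.0
```

```bash
python3 -c "
from h import *
g((-.14,.003,.149),(48,-25,-180))
g((-.12,.003,.149),(48,-25,-180))
p=np.load('cab.npy')
for n in ['top','scene']:
  im=viewer.read_camera(n);c=cal(n)
  print([np.round(proj(c,c2w(p,[x,-dd,.15])),1)[0] for x in (-.123,-.116,-.105) for dd in (0,.005)])
  hsv=cv2.cvtColor(im,cv2.COLOR_RGB2HSV); x,y=proj(c,c2w(p,[-.123,0,.15]))[0].astype(int)
  w=hsv[y-12:y+12,x-15:x+15]; m=(abs(w[...,0].astype(int)-16)<8)&(w[...,1]>110); print(m.sum(), np.argwhere(m).mean(0)+[y-12,x-15]); print(np.argwhere(m).min(0)+[y-12,x-15],np.argwhere(m).max(0)+[y-12,x-15])
"
```

```text
q [ -9.4  -7.2 -17.8 136.   65.   40.7 -15.4] pos [0.55  0.003 0.145] rpy [179.3  48.  150. ] F [-0.1  0.3 -0.3] t 23.0
row [-0.061  0.096  0.036] [-0.001  0.    -0.008]
cab [-0.1604 -0.0085  0.1445]
q [ -9.4  -7.2 -17.8 136.   65.   40.7 -15.4] pos [0.55  0.003 0.145] rpy [179.3  48.  150. ] F [-0.1  0.3 -0.3] t 23.0
row [-0.121  0.139  0.103] [-0.001  0.    -0.008]
cab [-0.1604 -0.0085  0.1445]
[array([311.2, 180.9]), array([312.7, 181. ]), array([311.4, 178.7]), array([312.9, 178.8]), array([311.6, 175.4]), array([313.2, 175.5])]
17 [177.64705882 311.23529412]
[172 309] [179 314]
[array([301.2, 205.4]), array([301.8, 203.8]), array([298.8, 204.7]), array([299.4, 203.1]), array([295. , 203.6]), array([295.5, 202. ])]
8 [204.25 297.  ]
[202 296] [206 298]
```

>>> {"name": "apply_moves", "arguments": {"moves": [[-0.02,0.04,0.01,0,0,0,0],[-0.045,0.08,0.025,0,0,0,0],[-0.061,0.096,0.036,0,0,0,0],[-0.076,0.107,0.053,0,0,0,0],[-0.085,0.113,0.063,0,0,0,0],[-0.094,0.12,0.073,0,0,0,0],[-0.094,0.12,0.073,0,0,0,0]]}}

```text
time_s: 23.8
tool_pos: [0.5832, 0.0111, 0.1486]
tool_rot: [179.3, 48.0, 149.9]
force: [-0.3, -0.1, -0.7]
grip_width: 0.0004
grasp_force: 0.0
```

>>> {"name": "apply_moves", "arguments": {"moves": [[-0.004,0.003,0.005,0,0,0,0],[-0.009,0.006,0.01,0,0,0,0],[-0.012,0.008,0.014,0,0,0,0],[-0.012,0.008,0.014,0,0,0,0]]}}

```text
time_s: 24.2
tool_pos: [0.587, 0.0109, 0.1487]
tool_rot: [179.3, 48.0, 149.9]
force: [-0.3, -0.6, -0.5]
grip_width: 0.0007
grasp_force: 0.2
```

>>> {"name": "apply_moves", "arguments": {"moves": [[-0.004,0.003,0.005,0,0,0,0],[-0.009,0.006,0.01,0,0,0,0],[-0.012,0.008,0.014,0,0,0,0],[-0.012,0.008,0.014,0,0,0,0]]}}

```text
time_s: 24.6
tool_pos: [0.589, 0.0102, 0.148]
tool_rot: [179.5, 48.0, 149.9]
force: [-19.9, 3.1, 10.4]
grip_width: 0.0006
grasp_force: 9.7
```

>>> {"name": "apply_moves", "arguments": {"moves": [[-0.004,0.003,0.005,0,0,0,0],[-0.009,0.006,0.01,0,0,0,0],[-0.009,0.006,0.01,0,0,0,0]]}}

```text
time_s: 24.9
tool_pos: [0.5898, 0.0086, 0.1477]
tool_rot: [179.7, 47.9, 149.9]
force: [-37.2, 5.0, 20.7]
grip_width: 0.0003
grasp_force: 18.9
```

>>> {"name": "apply_moves", "arguments": {"moves": [[0.02,-0.014,-0.022,0,0,0,0],[0.05,-0.035,-0.056,0,0,0,0],[0.09,-0.063,-0.1,0,0,0,0],[0.13,-0.09,-0.145,0,0,0,0],[0.13,-0.09,-0.145,0,0,0,0]]}}

```text
time_s: 25.4
tool_pos: [0.5497, 0.0139, 0.1483]
tool_rot: [179.3, 48.0, 150.0]
force: [0.7, 0.0, 0.2]
grip_width: 0.0008
grasp_force: 0.0
```

```bash
python3 -c "
from h import *
print(env.get_obs()['force'],env.get_obs()['tool_pos'])
p=np.load('cab.npy')
for n in ['top','scene']:
  im=viewer.read_camera(n);c=cal(n)
  hsv=cv2.cvtColor(im,cv2.COLOR_RGB2HSV); x,y=proj(c,c2w(p,[-.123,0,.15]))[0].astype(int)
  w=hsv[y-12:y+12,x-15:x+15]; m=(abs(w[...,0].astype(int)-16)<8)&(w[...,1]>110); print(m.sum(), np.argwhere(m).mean(0)+[y-12,x-15],np.argwhere(m).min(0)+[y-12,x-15],np.argwhere(m).max(0)+[y-12,x-15])
c=cal('top')
for d in masks_of('top','bin')[:3]: print(d['conf'],d['location'])
"
```

```text
[0.68470327 0.03127975 0.16815463] [0.54968263 0.01387084 0.14832917]
13 [177.61538462 311.61538462] [177 309] [179 314]
7 [203.57142857 297.28571429] [202 297] [206 298]
```

```bash
python3 -c "
from cell import env
print(env.sign_off())"
```

```text
the job is handed in; nothing more can be done
None
```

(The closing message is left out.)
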